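# Shut the terminal box and lock its cover with the quarter-turn stud

### The job

Swing the cover of the grey terminal box down until it is fully shut. Then set the wing of the black spring stud to the white open marks, push the stud in until you feel it bottom softly on the rubber buffer inside (never hard: keep your push under about 25 N), and while it is held in turn it a quarter turn clockwise to the orange marks, so that it springs back into its notch and stays locked when you let go. Leave the things standing around it where they are.

Things in the scene. Friction and masses are not known exactly. Their poses are not given: they have to be found in the camera images.
- enclosure: Grey terminal box fixed to the bench, 130 (x) x 150 (y) x 75 mm with its cover shut. Origin at the centre of its underside; x points away from the front edge to the hinge side, z up.
- cover (a joint): Angle of the hinged cover (rad): 0 shut, grows as it opens; starts at 0.7 to 1.1 and stays where left (stiff hinge: about 3 N at the front edge moves it). The hinge line runs along the box's y, 65 mm from its centre on the +x side, 71 mm up. The cover is a flat plate, 4 mm thick, 134 x 154 mm.
- cover_edge (a point): Middle of the cover's front (free) edge, on its outer face, 130 mm from the hinge line. Shut, it lies 75 mm above the bench. The outer face is bare except for the stud, so it can be pushed shut 40 to 60 mm to either side of this point.
- cover_hinge (a point): Middle of the cover's hinge edge, on its outer face.
- stud_head (a point): Centre of the black stud's wing: 34 mm long (point x), 10 mm thick (point y), 22 mm high (point z, pointing out of the cover); pinch it across its thickness. It stands on a round flange 33 mm across whose top is 11 mm below this point; fingertips on the flange push the stud in. Stud out and cover shut, this point is 122 mm above the bench, 47 mm above the cover.
- stud_seat (a point): Point on the stud's axis level with the cover's outer face when shut: 100 mm from the hinge, 30 mm from the front edge. Below it in the box is the slotted receptacle, its slot along the box's x. Its depth differs by 11 mm from box to box and is not given: feel for it. More than 20 N of the stud on receptacle or buffer damages them; 5 to 10 N on the buffer is right.
- stud_press (a joint): How far the stud is pushed in (m): 0 out, at most 0.0285. Its spring gives 3 N at first, 0.25 N more per mm. At the open marks it enters the slot and meets a rubber buffer (12 N per mm) at 12 to 23 mm, as the box's depth has it; it turns only on the buffer or within 1 mm above it. If over 0.12 rad off the marks it stops early, on the slot's rim, at 1.5 to 12.5 mm.
- stud_turn (a joint): Angle of the stud (rad), clockwise seen from above: 0 = wing along the box's x, to the two white round marks (open; starts at -0.6 to 0.6, stays where left); 1.57 = wing along the box's y, to the two orange bars (locked). A stop ends it at 1.70. Let go at the locked angle, it springs back 2 to 5 mm into a notch that holds it within 0.14 rad of 1.57.
- stack_bin: Yellow open-fronted stacking bin with screws, 130 x 111 x 60 mm; a bystander, origin at the centre of its underside.
- threadlock: Small red bottle with a white nozzle, 98 mm tall; a bystander, origin at the centre of its underside.
- grease_tin: White round tin with a green lid, 69 mm across and 28 mm high; a bystander, origin at the centre of its underside.
- tape_measure: Yellow tape measure standing on its base, 36 x 80 x 62 mm; a bystander, origin at the centre of its underside.

How it is judged:
By the outcome, as a careful person would: the job done as asked, in the order asked, and still so for the second after the job is handed in, with the robot touching nothing.
It also fails if it takes over 53 s, if anything falls off the work surface, if the arm or the gripper's body presses on something with over 40 N, if the wrist force passes 120 N, or if a joint passes its speed limit or range.

### The arm

A 6-joint arm with a two-finger parallel gripper is mounted at the origin on a cart in front of the work surface, level with it; the furniture and walls round the work are solid. World frame = base frame: x ahead of the robot, y to its left, z up, the work surface at z = 0. Lengths are in mm, angles in rad, forces in N, time in s.
With the tool pointing down it reaches from about 350 to 775 mm from the base axis. Payload 5.5 kg.
Tool frame: the origin (TCP) lies on the centre line of the jaws, within the pads' length; the fingertips stand 25 mm ahead of it and the grasp point (between the pads) lies 6 mm ahead of it; z points along the fingers, y is the direction in which the jaws open and shut (so a half turn about z gives the same grasp; the last joint's range is limited). The gripper opens to 85 mm and grips with 20 to 120 N. Pads are 22 mm wide; open, the fingers measure 114 mm over their backs; the gripper's body (76 mm by 85 mm) begins 54 mm behind the grasp point. The pads swing forward as they close: fully open they stand 13 mm farther back than shut.
Start: joints at [1.009, 0.313, 0.046, 1.304, 0, 1.431], TCP at [235.434, 524.633, 256.323] pointing down, gripper open.
Joint ranges: [-2.76, 2.76], [-0.86, 1.69], [-1.03, 1.26], [-2.2, 2.34], [-1.47, 1.5], [-3.14, 3.14]. Speed limits (rad/s): [2.57, 2.57, 3.14, 3.14, 3.14, 3.14].

### API

Orientations are given as a unit quaternion [x, y, z, w].
In Python, from station import status, viewer, job gives the robot as it stands.
- The arm moves only by the tool send_rows, never from a script. Its arguments are lists of equal length, an entry for each row: "offset": the shift along the tool's x, y, z in units of 30 mm (1.0 is 30 mm), a list of three; "yaw": the turn about the tool's z in units of 5 degrees (1.0 is 5 degrees). In form: {"offset": [[tx, ty, tz], ...], "yaw": [yaw, ...]}. A call has 1 to 20 rows; each row shifts and turns the commanded pose from where the row before left it, along the tool's axes as they then stand; what a row does not reach is not made up. A row lasts 1/8 s, in which the tool goes at most 62.5 mm and 10.7 degrees, less where a joint would pass 70% of its speed; a pose out of reach is approached as far as the arm can. A call is refused whole if a number of a shift passes 1 or a number of a turn 1, either way. A call with a gripper value outside its range is refused whole. "grip" is the opening, from 0 (shut) to 1 (fully open), set as the call begins (left out, the last holds). The fingers move at their own pace and stop on an object; "force" is the grip in N (left out, the last holds). Time passes only in rows, so rows that do not move let the fingers close. It gives the time, the measured TCP pose, the force and the opening at its end, in the units of the state.
- status.observe(): the state, without advancing time (a new reading comes with each control period).
- viewer.snapshot(name): name is "side" or "top"; returns the picture (384x512x3 uint8, red, green, blue); there is no depth.
- viewer.camera_info(name): a dict with "mtx" (3x3 intrinsics, pixels), "R" (3x3) and "t" (3): a world point X has camera coordinates R X + t. Camera axes: x right, y down, z forward; pixel columns grow to the right and rows downward; lengths in mm; the calibration is good to about 2 mm. A picture is of the moment at which its call begins. camera_info takes no time and is no camera call.
- job.close_job(): hands the job in, once; it reports no verdict.
The state is a dict: "t": time; "joints": joint angles; "qvel": joint speeds; "tau": joint torques, N m; "tcp_pos": TCP position; "tcp_rot": TCP orientation; "force": force on the tool from outside, world axes, zero at the start; "torque": the same for the moment, N m; "gripper_width": finger opening in mm.
Only numpy, scipy, OpenCV 4.12 (cv2) and the standard library are available. Lean on these libraries where they do the work, as an engineer would, in place of code of your own. Each camera call takes 0.05 s, during which the arm holds its last target.

## Working session

There is one attempt and no reset: what is moved stays moved. The work goes in short steps, Python scripts to look and compute and a tool call to move; the robot and the scene stay as the last step left them, time stands still between calls to the robot, and variables do not carry over. Pictures are saved under pics/ and viewed, and the job is handed in when it is done.

Besides the shell and the picture viewer there is one more tool, called after "Emit:" as name(argument=value, ...) on one line, values as JSON. send_rows: Moves the arm, as the interface text tells. Its arguments: {"type":"object","properties":{"offset":{"type":"array","items":{"type":"array","items":{"type":"number"}}},"yaw":{"type":"array","items":{"type":"number"}},"grip":{"type":"number"},"force":{"type":"number"}},"required":["offset","yaw"]}

```bash
ls; mkdir -p pics; python3 - <<'E'
from station import status, viewer
import cv2, numpy as np
s=status.observe()
print({k:np.round(v,3).tolist() for k,v in s.items()})
for n in("side","top"):
    im=viewer.snapshot(n); cv2.imwrite(f"pics/{n}0.png",cv2.cvtColor(im,cv2.COLOR_RGB2BGR))
    c=viewer.camera_info(n); print(n,{k:np.round(v,3).tolist() for k,v in c.items()})
E
```

```text
pics
{'t': 0.0, 'joints': [1.009, 0.314, 0.045, 1.304, -0.0, 1.431], 'qvel': [0.0, 0.001, -0.0, -0.001, -0.001, 0.0], 'tau': [-0.001, -48.063, 29.853, 0.02, -0.0, 0.0], 'tcp_pos': [235.168, 524.206, 255.405], 'tcp_rot': [0.209, 0.978, -0.001, -0.0], 'force': [0.326, -1.471, -0.464], 'torque': [0.007, -0.002, -0.011], 'gripper_width': 85.431}
side {'mtx': [[375.502, 0.0, 256.576], [0.0, 375.502, 189.685], [0.0, 0.0, 1.0]], 'R': [[0.996, -0.09, 0.019], [-0.053, -0.734, -0.677], [0.075, 0.673, -0.735]], 't': [-534.906, 224.838, 769.53]}
top {'mtx': [[491.545, 0.0, 258.645], [0.0, 491.545, 196.265], [0.0, 0.0, 1.0]], 'R': [[0.016, -1.0, 0.002], [-0.996, -0.016, -0.083], [0.083, -0.001, -0.997]], 't': [141.745, 566.44, 1190.308]}
```

View pics/side0.png

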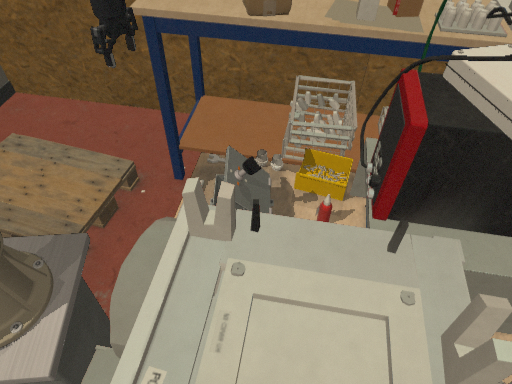

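View pics/top0.png

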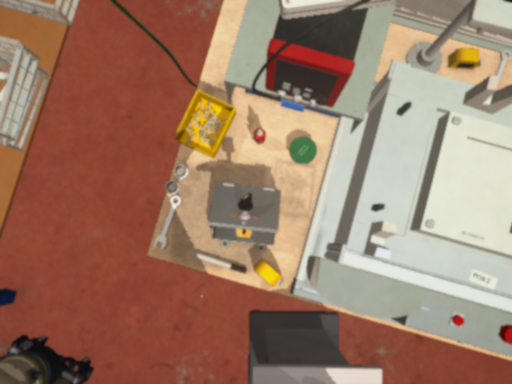

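```bash
python3 - <<'E'
import cv2
a=cv2.imread("pics/top0.png")[85:295,140:350]; cv2.imwrite("pics/t0z.png",cv2.resize(a[60:190,30:160],None,fx=4.6,fy=4.6,interpolation=cv2.INTER_CUBIC))
a=cv2.imread("pics/side0.png")[130:240,180:380]; cv2.imwrite("pics/s0z.png",cv2.resize(a,None,fx=4,fy=4,interpolation=cv2.INTER_CUBIC))
E
```

```text
(no output)
```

View pics/t0z.png

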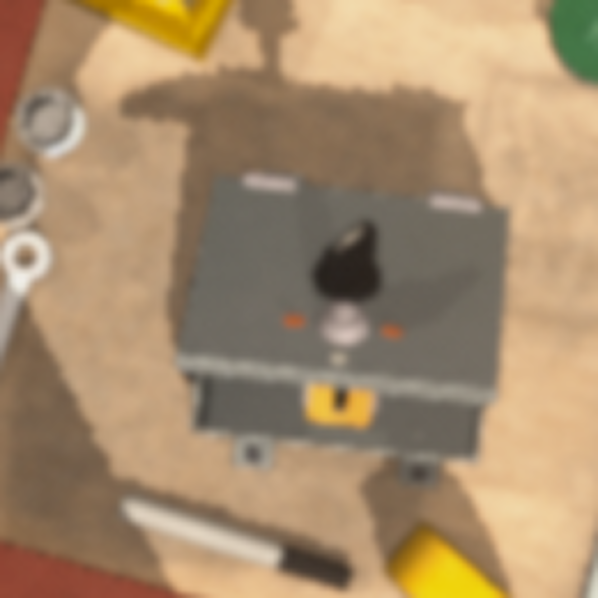

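View pics/s0z.png

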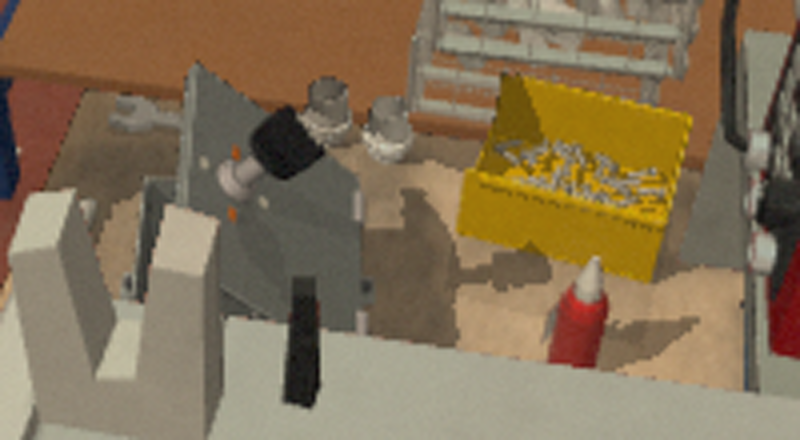

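```bash
cat > h.py <<'E'
import numpy as np, cv2
from station import viewer
from scipy.optimize import least_squares
C={n:viewer.camera_info(n) for n in("side","top")}
def proj(n,X):
    c=C[n];p=np.array(c["R"])@np.array(X)+np.array(c["t"]);q=np.array(c["mtx"])@p;return q[:2]/q[2]
def ray(n,uv,z):
    c=C[n];R=np.array(c["R"]);o=-R.T@np.array(c["t"]);d=R.T@np.linalg.inv(np.array(c["mtx"]))@np.array([*uv,1.]);return o+d*(z-o[2])/d[2]
def W(p,l):
    x,y,w=p[:3];c,s=np.cos(w),np.sin(w);return np.array([x+c*l[0]-s*l[1],y+s*l[0]+c*l[1],l[2]])
def cov(p,u,v,n,a): # u from hinge toward front, v along y, n above underside
    return W(p,[65-u*np.cos(a)+n*np.sin(a)*1,v,71+u*np.sin(a)+n*np.cos(a)])
def snap(n,f,box=None,k=1):
    im=cv2.cvtColor(viewer.snapshot(n),cv2.COLOR_RGB2BGR);cv2.imwrite(f"pics/{f}.png",im)
    if box:
        a=im[box[1]:box[3],box[0]:box[2]];cv2.imwrite(f"pics/{f}z.png",cv2.resize(a,None,fx=k,fy=k,interpolation=cv2.INTER_CUBIC))
E
python3 - <<'E'
from h import *
T=lambda u,v:("top",(170+u/4.6,145+v/4.6)); S=lambda u,v:("side",(180+u/4,130+v/4))
obs=[(T(185,355),lambda p:cov(p,130,77,4,p[3])),(T(497,388),lambda p:cov(p,130,-77,4,p[3])),
(T(215,178),lambda p:cov(p,p[5],77,4,p[3])),(T(508,210),lambda p:cov(p,p[5],-77,4,p[3])),
(T(293,321),lambda p:cov(p,100,p[4],4,p[3])),(T(392,331),lambda p:cov(p,100,-p[4],4,p[3])),
(T(338,358),lambda p:cov(p,100+p[6],0,4,p[3])),
(S(205,163),lambda p:cov(p,100+p[6],0,4,p[3])),(S(264,202),lambda p:cov(p,100-p[6],0,4,p[3])),
(S(235,152),lambda p:cov(p,100,p[4],4,p[3])),(S(232,215),lambda p:cov(p,100,-p[4],4,p[3])),
(S(195,62),lambda p:cov(p,130,77,4,p[3])),
(S(287,143),lambda p:cov(p,100,0,51,p[3])),
(T(346,266),lambda p:cov(p,100,0,53,p[3])),
]
def res(p): return np.concatenate([proj(o[0],f(p))-o[1] for o,f in obs])
r=least_squares(res,[440,150,0,.9,22,0,22],loss="soft_l1")
print(r.x.round(3)); print(res(r.x).reshape(-1,2).round(1))
p=r.x
print("seat shut",W(p,[-35,0,75]),"edge now",cov(p,130,0,4,p[3]))
for uv,z,nm in[((206,123),30,"bin"),((260,136),50,"bottle"),((303,150),28,"tin"),((267,272),62,"tape")]:print(nm,ray("top",uv,z).round())
E
```

```text
[ 5.17591e+02  1.80956e+02 -8.90000e-02  7.00200e+00  2.41530e+01
  5.45500e+00  2.14940e+01]
[[-2.2 -0. ]
 [ 0.2  0.2]
 [-0.7  0. ]
 [ 0.4 -0.1]
 [-0.   0. ]
 [ 0.1  0.1]
 [ 0.   0.2]
 [-0.7  0.5]
 [-0.5  0. ]
 [-0.3  0.3]
 [-0.2  0.2]
 [ 0.5  0.5]
 [ 0.6 -1.3]
 [ 0.4 -2.5]]
seat shut [482.72855618 184.0524366   75.        ] edge now [487.54904106 183.62423762 159.65930703]
bin [744. 285.  30.]
bottle [709. 150.  50.]
tin [681.  43.  28.]
tape [382. 128.  62.]
```

Emit:
send_rows(offset=[[-0.925,-0.403,0.1],[-0.925,-0.403,0.1],[-0.925,-0.403,0.1],[-0.925,-0.403,0.1],[-0.925,-0.403,0.1],[-0.925,-0.403,0.1],[-0.925,-0.403,0.1],[-0.925,-0.403,0.1],[-0.925,-0.403,0.1],[-0.925,-0.403,0.1],[-0.925,-0.403,0.1],[-0.925,-0.403,0.1],[-0.925,-0.403,0.1],[0,0,0],[0,0,0],[0,0,0],[0,0,0]], yaw=[0,0,0,0,0,0,0,0,0,0,0,0,0,-0.95,-0.95,-0.95,-0.95], grip=0, force=30)

```text
t: 2.22
tcp_pos: [499.9, 233.4, 216.8]
tcp_rot: [0.044, 0.999, -0.0, -0.001]
force: [0.6, 0.5, -0.1]
gripper_width: 0.5
```

```bash
python3 - <<'E'
from h import *
from station import status
s=status.observe();print({k:np.round(v,3).tolist() for k,v in s.items()})
snap("top","top1",(170,145,300,275),4.6);snap("side","side1",(180,100,380,240),4)
E
```

```text
{'t': 2.225, 'joints': [0.291, 0.283, -0.092, 1.196, 0.0, 0.379], 'qvel': [0.001, 0.002, 0.0, -0.001, -0.0, -0.657], 'tau': [-0.05, -45.723, 29.262, 0.01, -0.002, 0.693], 'tcp_pos': [499.911, 233.372, 216.767], 'tcp_rot': [0.044, 0.999, -0.0, -0.001], 'force': [0.579, 0.451, -0.147], 'torque': [-0.034, -0.1, -0.017], 'gripper_width': 0.49}
```

View pics/top1z.png

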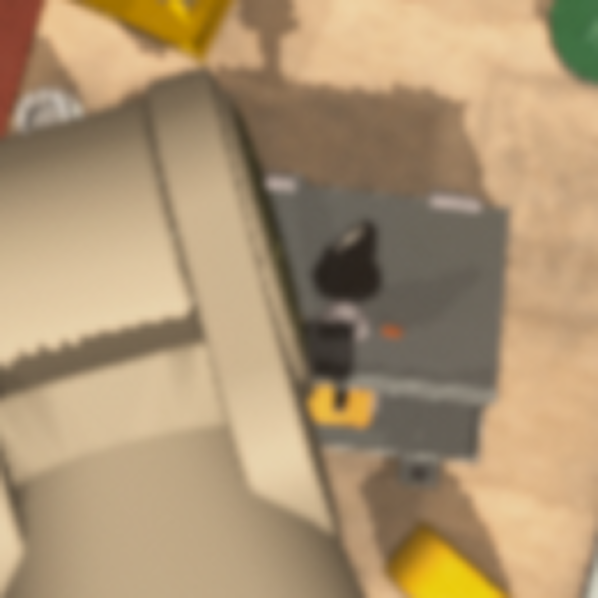

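View pics/side1z.png

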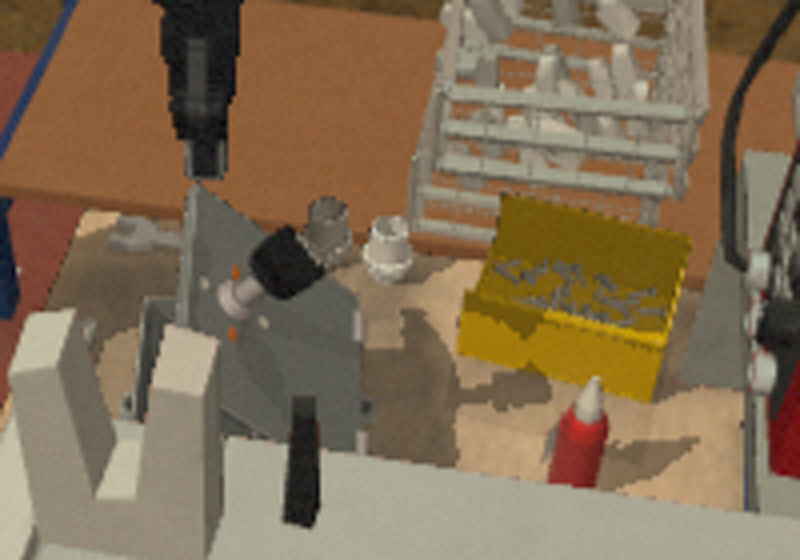

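Emit:
send_rows(offset=[[0,0,0.6],[0,0,0.5],[0.1,0,0.4],[0.1,0,0.4],[0.1,0,0.4],[0.1,0,0.4],[0.1,0,0.4],[0.1,0,0.4],[0,0,0]], yaw=[0,0,0,0,0,0,0,0,0])

```text
t: 3.45
tcp_pos: [481.3, 234.9, 111.0]
tcp_rot: [0.045, 0.999, -0.0, -0.001]
force: [-0.4, -0.1, 0.8]
gripper_width: 0.4
```

Emit:
send_rows(offset=[[0,0,0.1],[0,0,0.1],[0,0,0.1],[0,0,0]], yaw=[0,0,0,0])

```text
t: 3.95
tcp_pos: [482.4, 235.2, 103.1]
tcp_rot: [0.045, 0.999, -0.0, 0.0]
force: [-0.7, -1.2, -0.4]
gripper_width: 0.1
```

```bash
python3 - <<'E'
from h import *
snap("side","side2",(180,100,380,240),4)
E
```

```text
(no output)
```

View pics/side2z.png

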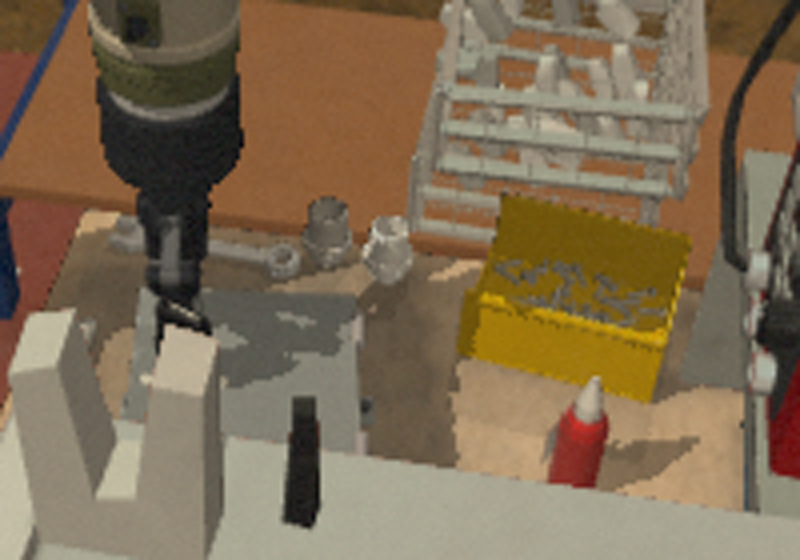

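Emit:
send_rows(offset=[[0,0,0.07],[0,0,0.07],[0,0,0]], yaw=[0,0,0])

```text
t: 4.38
tcp_pos: [482.4, 235.2, 100.0]
tcp_rot: [0.045, 0.999, 0.0, 0.0]
force: [-2.6, -0.1, 8.0]
gripper_width: 0.1
```

Emit:
send_rows(offset=[[0,0,0.07],[0,0,0]], yaw=[0,0])

```text
t: 4.62
tcp_pos: [482.5, 235.3, 99.8]
tcp_rot: [0.045, 0.999, 0.0, 0.001]
force: [-8.1, -1.6, 21.1]
gripper_width: -0.2
```

Emit:
send_rows(offset=[[0,0,-0.7],[0,0,-1],[0,1,-1],[0,1,-1],[0,1,0],[0,0,0]], yaw=[0,0,0,0,0,0], grip=1)

```text
t: 5.38
tcp_pos: [490.6, 326.5, 208.0]
tcp_rot: [0.044, 0.999, 0.0, 0.0]
force: [-0.1, 0.2, 0.4]
gripper_width: 85.3
```

```bash
python3 - <<'E'
from h import *
snap("top","top3",(190,170,290,270),6);snap("side","side3",(200,140,300,240),6)
p=[517.59,180.96,-.089]
for l in([-35,0,75],[-35,0,122],[-35,0,133],[-65,77,75],[-65,-77,75],[-35,24,75]):
  q=W(p,l);print(l,q.round(1),((proj("top",q)-[190,170])*6).round(),((proj("side",q)-[200,140])*6).round())
E
```

```text
[-35, 0, 75] [482.7 184.1  75. ] [324. 352.] [161. 333.]
[-35, 0, 122] [482.7 184.1 122. ] [320. 350.] [156. 249.]
[-35, 0, 133] [482.7 184.1 133. ] [320. 350.] [155. 228.]
[-65, 77, 75] [459.7 263.4  75. ] [120. 408.] [ 98. 192.]
[-65, -77, 75] [446. 110.  75.] [512. 449.] [ 67. 489.]
[-35, 24, 75] [484.9 208.   75. ] [263. 346.] [164. 287.]
```

View pics/top3z.png

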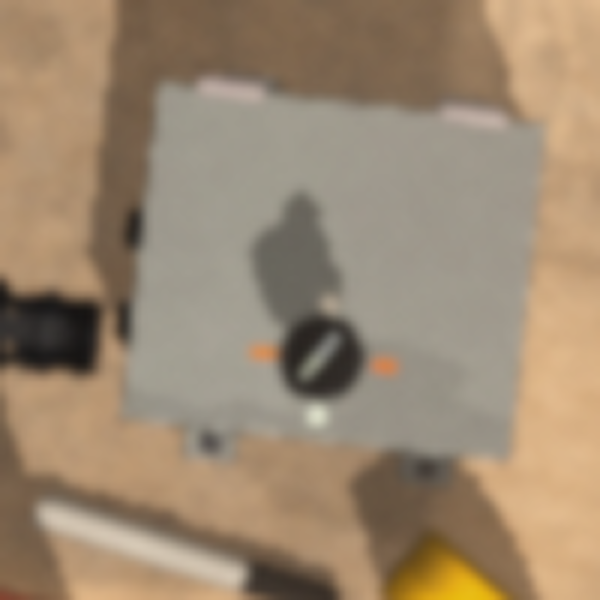

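View pics/side3z.png

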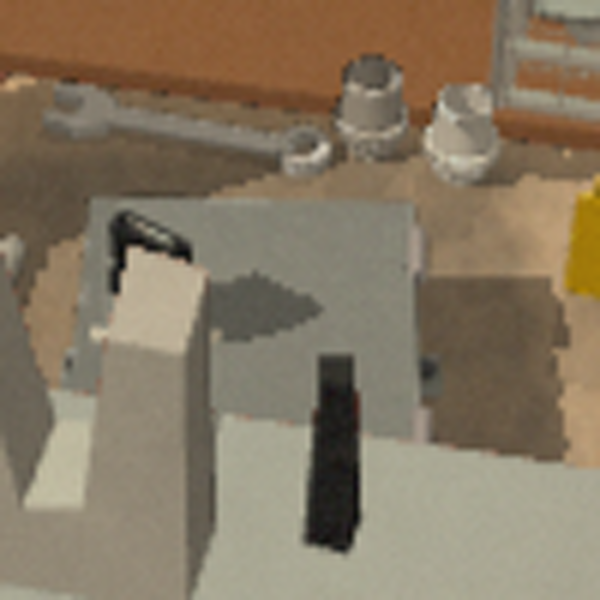

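Emit:
send_rows(offset=[[-0.023,-0.95,0],[-0.023,-0.95,0],[-0.023,-0.95,0.2],[-0.023,-0.95,0.3],[-0.023,-0.95,0.3],[0,0,0],[0,0,0],[0,0,0],[0,0,0],[0,0,0],[0,0,0],[0,0,0],[0,0,0]], yaw=[0,0,0,0,0,0.93,0.93,0.93,0.93,0.93,0.93,0.93,0])

```text
t: 7.1
tcp_pos: [480.5, 181.6, 183.6]
tcp_rot: [0.323, 0.946, -0.0, -0.0]
force: [-0.1, -0.3, -0.4]
gripper_width: 85.6
```

```bash
python3 - <<'E'
from h import *
snap("side","side4",(180,100,300,220),5)
snap("top","top4",(190,170,290,270),6)
E
```

```text
(no output)
```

View pics/side4z.png

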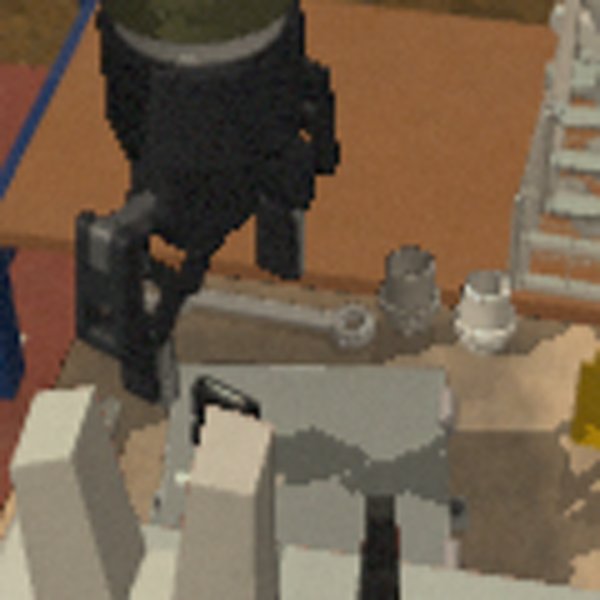

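View pics/top4z.png

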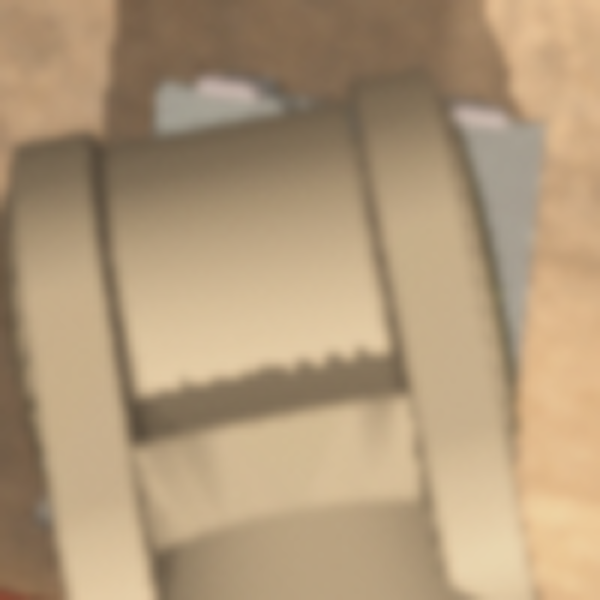

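Emit:
send_rows(offset=[[0.04,0.08,0.5],[0,0,0.5],[0,0,0.4],[0,0,0.05],[0,0,0]], yaw=[0,0,0,0,0])

```text
t: 7.82
tcp_pos: [481.5, 185.2, 140.3]
tcp_rot: [0.323, 0.946, -0.0, -0.0]
force: [-0.3, -0.6, 0.4]
gripper_width: 85.2
```

Emit:
send_rows(offset=[[0,0,0],[0,0,0],[0,0,0],[0,0,0],[0,0,0],[0,0,0],[0,0,0]], yaw=[0,0,0,0,0,0,0], grip=0, force=30)

```text
t: 8.7
tcp_pos: [481.1, 184.6, 140.4]
tcp_rot: [0.323, 0.946, -0.001, -0.0]
force: [-1.6, -4.7, 2.6]
gripper_width: 8.9
```

```bash
python3 - <<'E'
from h import *
from station import status
s=status.observe();print({k:np.round(v,3).tolist() for k,v in s.items()})
snap("side","side5",(180,100,300,220),5)
E
```

```text
{'t': 8.7, 'joints': [0.211, 0.266, -0.313, 0.993, -0.001, 0.87], 'qvel': [0.002, 0.002, -0.0, -0.001, -0.0, 0.0], 'tau': [1.938, -41.856, 28.246, -1.349, 1.285, -0.015], 'tcp_pos': [481.107, 184.585, 140.431], 'tcp_rot': [0.323, 0.946, -0.001, -0.0], 'force': [-1.606, -4.684, 2.602], 'torque': [-1.068, 0.454, -0.041], 'gripper_width': 8.929}
```

View pics/side5z.png

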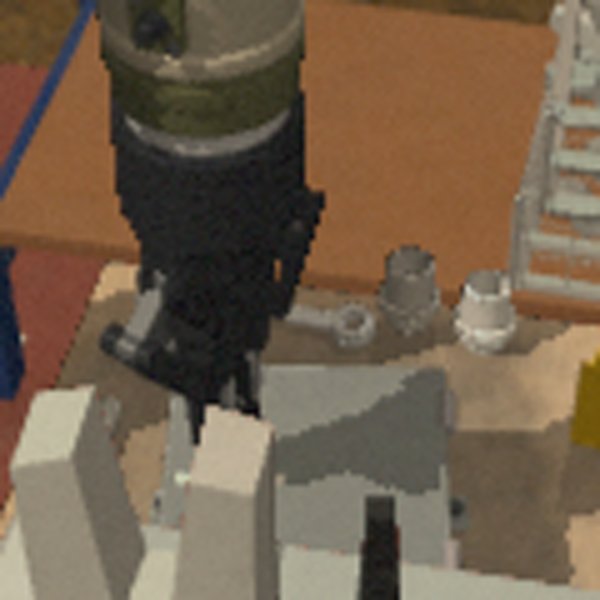

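Emit:
send_rows(offset=[[-0.01,-0.03,0],[0,0,0],[0,0,0],[0,0,0],[0,0,0],[0,0,0],[0,0,0],[0,0,0],[0,0,0],[0,0,0]], yaw=[0,-0.92,-0.92,-0.93,-0.93,-0.93,-0.93,-0.93,0,0])

```text
t: 10.0
tcp_pos: [480.9, 184.1, 140.4]
tcp_rot: [0.047, 0.999, -0.0, -0.0]
force: [-2.7, -4.0, 2.6]
gripper_width: 9.6
```

```bash
python3 - <<'E'
from h import *
from station import status
s=status.observe();print({k:np.round(v,3).tolist() for k,v in s.items()})
a=s["tcp_rot"];print("phi",2*np.arctan2(a[1],a[0])-np.pi/2)
E
```

```text
{'t': 10.0, 'joints': [0.21, 0.265, -0.314, 0.993, -0.0, 0.303], 'qvel': [-0.002, 0.0, 0.0, 0.0, 0.001, -0.004], 'tau': [1.446, -41.878, 28.558, -1.604, 1.01, 0.008], 'tcp_pos': [480.872, 184.143, 140.4], 'tcp_rot': [0.047, 0.999, -0.0, -0.0], 'force': [-2.709, -3.973, 2.596], 'torque': [-0.82, 0.626, 0.08], 'gripper_width': 9.563}
phi 1.4774964572379212
```

Emit:
send_rows(offset=[[0.01,-0.025,0.07],[0,0,0.07],[0,0,0.07],[0,0,0]], yaw=[0,0,0,0])

```text
t: 10.5
tcp_pos: [480.9, 183.9, 134.2]
tcp_rot: [0.046, 0.999, 0.0, 0.0]
force: [-3.9, -0.5, 4.4]
gripper_width: 9.0
```

Emit:
send_rows(offset=[[0,0,0.07],[0,0,0.07],[0,0,0]], yaw=[0,0,0])

```text
t: 10.88
tcp_pos: [480.9, 183.8, 130.0]
tcp_rot: [0.046, 0.999, 0.0, 0.0]
force: [-3.5, 0.6, 4.0]
gripper_width: 8.8
```

Emit:
send_rows(offset=[[0.02,0,0.07],[0,0,0.06],[0,0,0]], yaw=[0,0,0])

```text
t: 11.25
tcp_pos: [480.9, 183.9, 127.8]
tcp_rot: [0.046, 0.999, 0.0, 0.001]
force: [-5.3, -0.9, 15.3]
gripper_width: 9.0
```

Emit:
send_rows(offset=[[0,0,0.04],[0,0,0.03],[0,0,0]], yaw=[0,0,0])

```text
t: 11.62
tcp_pos: [481.0, 183.9, 126.9]
tcp_rot: [0.046, 0.999, 0.0, 0.002]
force: [-7.9, -1.6, 23.9]
gripper_width: 8.9
```

Emit:
send_rows(offset=[[0.02,0,-0.06],[0,0,-0.05],[0,0,-0.07],[0,0,0]], yaw=[0,0,0,0])

```text
t: 12.12
tcp_pos: [480.7, 183.9, 130.1]
tcp_rot: [0.046, 0.999, 0.0, 0.001]
force: [-1.6, -1.0, 4.7]
gripper_width: 9.2
```

```bash
python3 - <<'E'
from h import *
from station import status
s=status.observe();print({k:np.round(v,3).tolist() for k,v in s.items()})
snap("side","side6",(180,100,300,220),5)
E
```

```text
{'t': 12.125, 'joints': [0.209, 0.271, -0.333, 0.964, 0.0, 0.301], 'qvel': [-0.001, 0.003, -0.003, -0.003, 0.002, -0.002], 'tau': [-0.088, -40.57, 26.243, -0.764, -0.079, -0.012], 'tcp_pos': [480.667, 183.892, 130.107], 'tcp_rot': [0.046, 0.999, 0.0, 0.001], 'force': [-1.593, -1.038, 4.706], 'torque': [-0.002, 0.418, 0.018], 'gripper_width': 9.184}
```

View pics/side6z.png

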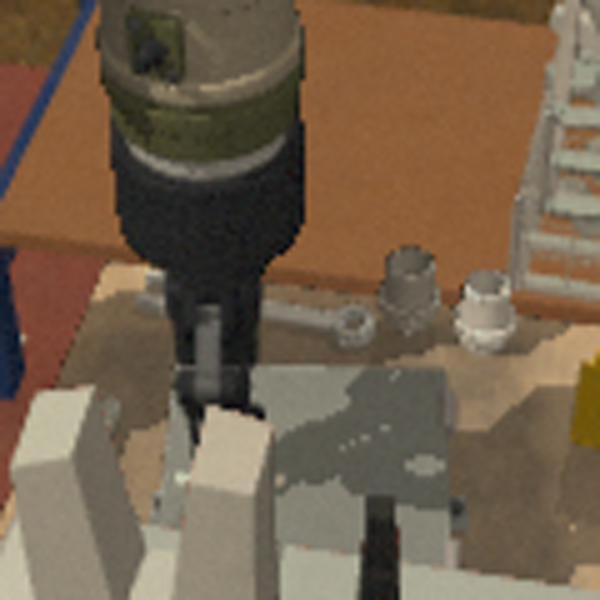

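Emit:
send_rows(offset=[[0,0,0],[0,0,0]], yaw=[1,0])

```text
t: 12.42
tcp_pos: [480.6, 183.9, 129.9]
tcp_rot: [0.09, 0.996, 0.0, 0.001]
force: [-1.4, -0.9, 4.0]
gripper_width: 9.4
```

```bash
python3 - <<'E'
from h import *
from station import status
s=status.observe();print({k:np.round(v,3).tolist() for k,v in s.items()})
a=s["tcp_rot"];print("phi",2*np.arctan2(a[1],a[0])-np.pi/2)
E
```

```text
{'t': 12.425, 'joints': [0.209, 0.271, -0.334, 0.964, 0.0, 0.389], 'qvel': [0.001, 0.0, 0.001, 0.001, -0.0, -0.021], 'tau': [-0.125, -40.332, 25.839, -0.588, -0.115, 0.194], 'tcp_pos': [480.648, 183.908, 129.858], 'tcp_rot': [0.09, 0.996, 0.0, 0.001], 'force': [-1.426, -0.85, 4.04], 'torque': [0.04, 0.321, -0.029], 'gripper_width': 9.383}
phi 1.3909093481096897
```

Emit:
send_rows(offset=[[0,0,0],[0,0,0]], yaw=[0.8,0])

```text
t: 12.68
tcp_pos: [480.7, 183.9, 129.9]
tcp_rot: [0.124, 0.992, 0.0, 0.001]
force: [-0.9, 0.9, 5.8]
gripper_width: 9.0
```

```bash
python3 - <<'E'
from h import *
from station import status
s=status.observe();print({k:np.round(v,3).tolist() for k,v in s.items()})
a=s["tcp_rot"];print("phi",2*np.arctan2(a[1],a[0])-np.pi/2)
E
```

```text
{'t': 12.675, 'joints': [0.209, 0.271, -0.333, 0.964, 0.0, 0.459], 'qvel': [-0.0, -0.001, -0.001, 0.002, 0.001, -0.017], 'tau': [-0.174, -40.31, 25.803, -0.563, -0.144, 0.15], 'tcp_pos': [480.701, 183.921, 129.867], 'tcp_rot': [0.124, 0.992, 0.0, 0.001], 'force': [-0.882, 0.882, 5.775], 'torque': [0.043, 0.276, -0.111], 'gripper_width': 9.017}
phi 1.3211674047206148
```

Emit:
send_rows(offset=[[0,0,0],[0,0,0]], yaw=[0.8,0])

```text
t: 12.92
tcp_pos: [480.7, 183.9, 129.9]
tcp_rot: [0.159, 0.987, 0.001, 0.001]
force: [-0.4, 1.1, 5.1]
gripper_width: 8.7
```

```bash
python3 - <<'E'
from h import *
from station import status
s=status.observe();print({k:np.round(v,3).tolist() for k,v in s.items()})
a=s["tcp_rot"];print("phi",2*np.arctan2(a[1],a[0])-np.pi/2)
E
```

```text
{'t': 12.925, 'joints': [0.209, 0.271, -0.333, 0.964, 0.0, 0.529], 'qvel': [0.001, -0.001, 0.001, 0.001, 0.001, -0.018], 'tau': [-0.223, -40.299, 25.767, -0.536, -0.173, 0.15], 'tcp_pos': [480.701, 183.95, 129.864], 'tcp_rot': [0.159, 0.987, 0.001, 0.001], 'force': [-0.399, 1.138, 5.079], 'torque': [0.121, 0.3, 0.0], 'gripper_width': 8.681}
phi 1.2513847549871322
```

Emit:
send_rows(offset=[[0,0,0],[0,0,0],[0,0,0],[0,0,-0.8],[0,0,-0.8],[0.2,0.8,-0.8],[0.2,1,0],[0.2,1,0],[0.2,1,0],[0,0,0]], yaw=[0,0,0,0,0,0,0,0,0,0], grip=1)

```text
t: 14.18
tcp_pos: [492.4, 301.0, 200.6]
tcp_rot: [0.157, 0.988, -0.0, -0.0]
force: [-0.1, -0.5, -1.0]
gripper_width: 85.3
```

```bash
python3 - <<'E'
from h import *
snap("top","top7",(190,170,290,270),6)
snap("side","side7",(180,100,300,220),5)
E
```

```text
(no output)
```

View pics/top7z.png

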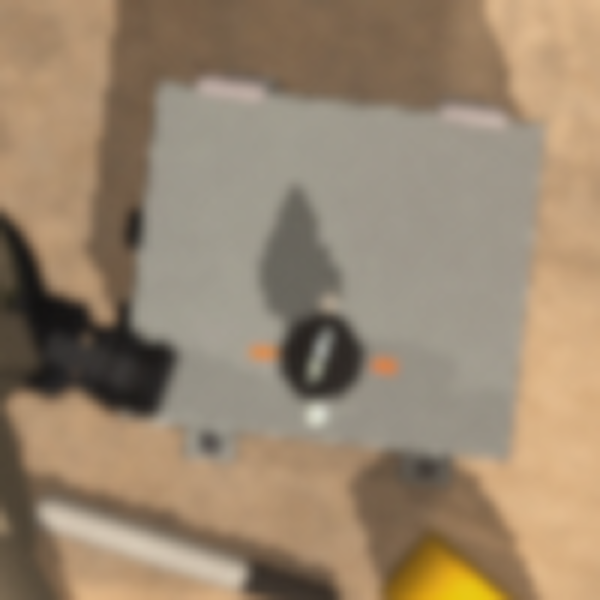

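View pics/side7z.png

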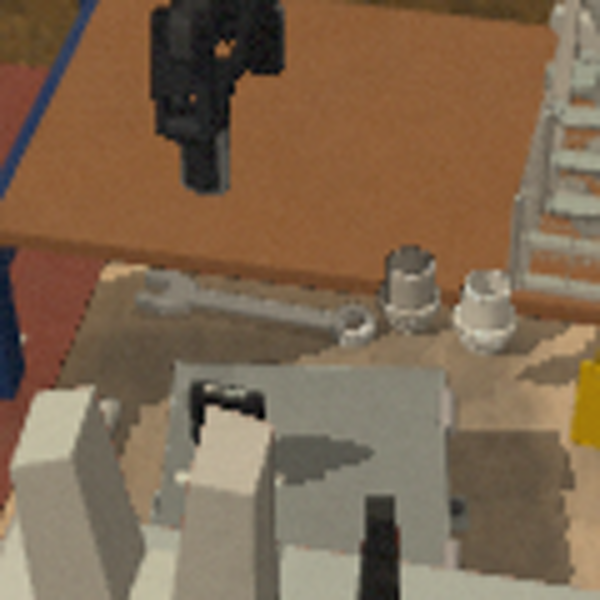

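```bash
python3 - <<'E'
from h import *
def cen(im,mask):
    w=mask.astype(float);ys,xs=np.nonzero(w);return np.array([xs.mean(),ys.mean()]),len(xs)
for f in("top3","top7"):
    im=cv2.imread(f"pics/{f}.png").astype(int)
    roi=np.zeros(im.shape[:2],bool);roi[222:238,236:251]=1  # head
    g=im.sum(2)/3
    # weighted strip: bright pixels within head circle
    c0=np.array([190+320/6,170+357/6])
    yy,xx=np.mgrid[:384,:512];r=np.hypot(xx-c0[0],yy-c0[1])
    w=np.where(r<5.5,np.clip(g-60,0,None),0);
    m=np.array([(w*xx).sum(),(w*yy).sum()])/w.sum();d=np.stack([xx-m[0],yy-m[1]])
    cov_=np.einsum('ihw,jhw,hw->ij',d,d,w)/w.sum();ev,V=np.linalg.eigh(cov_);v=V[:,1]
    # orange marks
    b,gg,rr=im[...,0],im[...,1],im[...,2]
    wo=np.clip(rr-b-45,0,None)*(r<16)*(r>6)
    L=wo*(xx<c0[0]);Rr=wo*(xx>c0[0])
    cl=np.array([(L*xx).sum(),(L*yy).sum()])/L.sum();cr=np.array([(Rr*xx).sum(),(Rr*yy).sum()])/Rr.sum()
    hl=ray("top",cl,75);hr=ray("top",cr,75)
    a=ray("top",m+v*4,133);b2=ray("top",m-v*4,133)
    wing=np.arctan2(*(a-b2)[[1,0]]);boxy=np.arctan2(*(hl-hr)[[1,0]])
    print(f,"ev",ev,"wing c",ray("top",m,133).round(1),"wing",wing,"marks mid",((hl+hr)/2).round(1),"sep",np.linalg.norm(hl-hr),"box yaw",boxy-np.pi/2)
E
```

```text
top3 ev [0.61229286 6.22029166] wing c [481.1 185.1 133. ] wing 2.470700777053527 marks mid [475.8 184.   75. ] sep 42.83836530320312 box yaw 0.023355044262454383
top7 ev [0.6403777  5.23338235] wing c [481.5 185.  133. ] wing 2.8370358495542214 marks mid [475.8 184.   75. ] sep 42.86780924483598 box yaw 0.024975506629599575
```

```bash
python3 - <<'E'
from h import *
Z=lambda u,v:np.array([190+(u-2.5)/6,170+(v-2.5)/6])
im=cv2.imread("pics/top7.png");hsv=cv2.cvtColor(im,cv2.COLOR_BGR2HSV).astype(int)
print(hsv[226:235,230:258,1])
def line(a,b,z):
    p,q=ray("top",Z(*a),z),ray("top",Z(*b),z);d=q-p;return np.arctan2(d[1],d[0]),((p+q)/2).round(1),np.linalg.norm(d).round(1)
print(line((385,367),(263,352),75),line((316,415),(330,302),75),line((508,458),(125,415),75),line((543,122),(158,82),75))
E
```

```text
[[ 30  34  42  45  44  40  33  31  40  45  50  43  17   9  15  17  32  46
   38  35  29  27  28  26  28  29  28  28]
 [ 34  58  84  94  90  81  64  49  45  49  56  38  13  11  12  19  38  49
   42  33  30  30  31  30  29  29  29  28]
 [ 41  80 123 141 139 125 107  75  60  50  53  32  11   9  11  25  46  49
   46  39  34  35  41  48  46  41  34  30]
 [ 39  72 109 126 126 115  96  72  60  49  50  30  21  15  15  33  47  50
   46  40  39  54  79  94  93  78  53  34]
 [ 31  44  61  67  68  63  57  48  48  47  44  34  28  24  28  42  48  49
   50  41  43  74 116 143 146 123  77  40]
 [ 27  29  33  32  34  33  32  36  44  47  40  33  32  30  40  51  49  48
   47  40  42  69 112 140 146 130  81  40]
 [ 28  26  28  27  27  27  28  31  38  49  42  33  31  33  43  48  48  47
   39  35  33  46  67  85  97  88  59  34]
 [ 27  27  27  28  26  26  27  31  36  42  43  34  34  36  44  48  51  40
   37  31  30  31  35  40  46  46  37  29]
 [ 27  27  25  28  26  26  26  27  33  40  43  37  42  43  46  43  39  36
   34  30  30  27  29  29  29  30  29  27]]
(np.float64(1.4646582584667336), array([480.9, 185. ,  75. ]), np.float64(48.2)) (np.float64(-0.10511639609281441), array([481.3, 185.3,  75. ]), np.float64(44.5)) (np.float64(1.4753532397329214), array([450.8, 187.4,  75. ]), np.float64(150.7)) (np.float64(1.4828425585349168), array([582.4, 176.4,  75. ]), np.float64(152.7))
```

Emit:
send_rows(offset=[[-0.21,-0.955,0],[-0.21,-0.955,0],[-0.21,-0.955,0],[-0.21,-0.955,0],[0,0,0.4],[0,0,0]], yaw=[0,0,0,0,0,0], grip=0.26)

```text
t: 15.02
tcp_pos: [479.8, 182.2, 188.3]
tcp_rot: [0.159, 0.987, -0.0, -0.001]
force: [-0.4, -0.1, -0.2]
gripper_width: 22.0
```

Emit:
send_rows(offset=[[-0.015,0.045,0.6],[0,0,0.6],[0,0,0.3],[0,0,0]], yaw=[0,0,0,0])

```text
t: 15.52
tcp_pos: [480.9, 184.3, 143.8]
tcp_rot: [0.158, 0.987, -0.0, -0.001]
force: [0.8, -0.9, 0.2]
gripper_width: 22.4
```

Emit:
send_rows(offset=[[0,0,0.07],[0,0,0.07],[0,0,0]], yaw=[0,0,0])

```text
t: 15.9
tcp_pos: [481.6, 183.9, 140.4]
tcp_rot: [0.159, 0.987, 0.0, 0.0]
force: [0.1, 0.2, 0.1]
gripper_width: 22.1
```

Emit:
send_rows(offset=[[0,0,0.07],[0,0,0.05],[0,0,0]], yaw=[0,0,0])

```text
t: 16.27
tcp_pos: [481.4, 183.9, 136.5]
tcp_rot: [0.159, 0.987, 0.0, -0.0]
force: [-0.6, 0.0, 0.8]
gripper_width: 22.3
```

Emit:
send_rows(offset=[[0,0,0.05],[0,0,0]], yaw=[0,0])

```text
t: 16.52
tcp_pos: [481.5, 183.9, 135.2]
tcp_rot: [0.159, 0.987, 0.0, 0.0]
force: [-0.2, -0.0, 2.7]
gripper_width: 22.0
```

Emit:
send_rows(offset=[[0,0,0],[0,0,0],[0,0,0]], yaw=[0,0,0], grip=0, force=30)

```text
t: 16.9
tcp_pos: [481.5, 183.6, 135.2]
tcp_rot: [0.159, 0.987, -0.0, 0.0]
force: [-0.4, -1.5, 3.2]
gripper_width: 9.6
```

```bash
python3 - <<'E'
from h import *
from station import status
s=status.observe();print({k:np.round(v,3).tolist() for k,v in s.items()})
a=s["tcp_rot"];f=2*np.arctan2(a[1],a[0])-np.pi/2;print("phi",f,"units to mark",np.degrees(f-1.473)/5)
E
```

```text
{'t': 16.9, 'joints': [0.209, 0.27, -0.322, 0.979, -0.001, 0.528], 'qvel': [-0.0, -0.001, -0.0, -0.003, 0.002, 0.0], 'tau': [1.018, -41.576, 26.731, -0.456, 0.676, -0.016], 'tcp_pos': [481.513, 183.631, 135.156], 'tcp_rot': [0.159, 0.987, -0.0, 0.0], 'force': [-0.354, -1.507, 3.155], 'torque': [-0.59, 0.123, 0.022], 'gripper_width': 9.629}
phi 1.2517467684716275 units to mark -2.5353752740413187
```

Emit:
send_rows(offset=[[0,0,0],[0,0,0],[0,0,0],[0,0,0],[0,0,0.07],[0,0,0.07],[0,0,0]], yaw=[-0.85,-0.85,-0.84,0,0,0,0])

```text
t: 17.77
tcp_pos: [481.5, 183.8, 130.8]
tcp_rot: [0.049, 0.999, -0.0, 0.0]
force: [-0.7, -3.1, 3.4]
gripper_width: 9.0
```

Emit:
send_rows(offset=[[0,0,0.05],[0,0,0.03],[0,0,0]], yaw=[0,0,0])

```text
t: 18.15
tcp_pos: [481.5, 183.8, 128.5]
tcp_rot: [0.049, 0.999, -0.0, 0.0]
force: [-0.6, -3.7, 3.5]
gripper_width: 9.1
```

Emit:
send_rows(offset=[[0,0,0.04],[0,0,0.03],[0,0,0]], yaw=[0,0,0])

```text
t: 18.52
tcp_pos: [481.5, 183.8, 126.4]
tcp_rot: [0.049, 0.999, -0.0, 0.0]
force: [-0.1, -4.7, 4.2]
gripper_width: 9.5
```

Emit:
send_rows(offset=[[0,-0.02,0.03],[0,0,0.03],[0,0,0]], yaw=[0,0,0])

```text
t: 18.9
tcp_pos: [481.5, 183.7, 124.7]
tcp_rot: [0.048, 0.999, 0.0, 0.0]
force: [-1.7, -3.0, 6.0]
gripper_width: 9.5
```

Emit:
send_rows(offset=[[0,0,0.03],[0,0,0]], yaw=[0,0])

```text
t: 19.15
tcp_pos: [481.5, 183.7, 124.1]
tcp_rot: [0.048, 0.999, 0.0, 0.0]
force: [-2.0, -1.8, 7.8]
gripper_width: 9.0
```

Emit:
send_rows(offset=[[0,0,0.03],[0,0,0]], yaw=[0,0])

```text
t: 19.4
tcp_pos: [481.6, 183.7, 123.7]
tcp_rot: [0.048, 0.999, 0.001, 0.0]
force: [-2.7, -4.3, 10.2]
gripper_width: 9.5
```

Emit:
send_rows(offset=[[0,0,0.02],[0,0,0],[0,0,0]], yaw=[0,0.8,0.8])

```text
t: 19.77
tcp_pos: [481.6, 183.7, 123.5]
tcp_rot: [0.119, 0.993, 0.001, 0.001]
force: [-3.1, -4.5, 12.5]
gripper_width: 9.2
```

Emit:
send_rows(offset=[[0,0,0],[0,0,0],[0,0,0]], yaw=[0.8,0.8,0])

```text
t: 20.15
tcp_pos: [481.5, 183.7, 123.5]
tcp_rot: [0.187, 0.982, 0.001, 0.0]
force: [-3.4, -4.6, 14.0]
gripper_width: 9.3
```

```bash
python3 - <<'E'
from h import *
from station import status
s=status.observe();print({k:np.round(v,3).tolist() for k,v in s.items()})
a=s["tcp_rot"];f=2*np.arctan2(a[1],a[0])-np.pi/2;print("phi",f,"turn",1.473-f)
E
```

```text
{'t': 20.15, 'joints': [0.208, 0.279, -0.34, 0.95, 0.001, 0.585], 'qvel': [-0.001, 0.0, -0.001, -0.0, -0.001, -0.017], 'tau': [1.22, -36.745, 24.36, -1.827, 0.98, 0.161], 'tcp_pos': [481.545, 183.652, 123.452], 'tcp_rot': [0.187, 0.982, 0.001, 0.0], 'force': [-3.425, -4.574, 13.977], 'torque': [-0.902, 0.724, -0.054], 'gripper_width': 9.344}
phi 1.1941609426767217 turn 0.2788390573232784
```

Emit:
send_rows(offset=[[0,0,0],[0,0,0],[0,0,0],[0,0,0],[0,0,0],[0,0,0],[0,0,0]], yaw=[1,1,1,1,1,1,1])

```text
t: 21.02
tcp_pos: [481.5, 183.6, 123.5]
tcp_rot: [0.475, 0.88, 0.001, 0.0]
force: [-3.5, -3.6, 13.5]
gripper_width: 9.5
```

Emit:
send_rows(offset=[[0,0,0],[0,0,0],[0,0,0],[0,0,0],[0,0,0],[0,0,0],[0,0,0],[0,0,0],[0,0,0],[0,0,0]], yaw=[1,1,1,1,1,1,1,0.8,0,0])

```text
t: 22.28
tcp_pos: [481.5, 183.6, 123.5]
tcp_rot: [0.741, 0.672, 0.001, 0.0]
force: [-3.1, -3.9, 12.7]
gripper_width: 9.1
```

```bash
python3 - <<'E'
from h import *
from station import status
s=status.observe();print({k:np.round(v,3).tolist() for k,v in s.items()})
a=s["tcp_rot"];f=2*np.arctan2(a[1],a[0])-np.pi/2;print("phi",f,"turn",1.473-f)
E
```

```text
{'t': 22.275, 'joints': [0.208, 0.279, -0.34, 0.95, 0.001, 1.876], 'qvel': [-0.001, -0.001, -0.0, -0.001, 0.0, 0.0], 'tau': [1.27, -36.691, 24.45, -1.934, 1.02, -0.007], 'tcp_pos': [481.511, 183.586, 123.465], 'tcp_rot': [0.741, 0.672, 0.001, 0.0], 'force': [-3.057, -3.917, 12.681], 'torque': [-0.925, 0.833, 0.002], 'gripper_width': 9.12}
phi -0.09692059819323862 turn 1.5699205981932387
```

Emit:
send_rows(offset=[[0,0,-0.05],[0,0,-0.05],[0,0,-0.03],[0,0,0]], yaw=[0,0,0,0])

```text
t: 22.78
tcp_pos: [481.4, 183.6, 126.2]
tcp_rot: [0.741, 0.672, 0.0, -0.0]
force: [-0.6, -2.5, 4.3]
gripper_width: 9.3
```

Still on its spring; continue up gently.

Emit:
send_rows(offset=[[0,0,-0.04],[0,0,-0.04],[0,0,0]], yaw=[0,0,0])

```text
t: 23.15
tcp_pos: [481.4, 183.5, 128.3]
tcp_rot: [0.741, 0.672, 0.0, -0.0]
force: [0.5, -1.1, 1.6]
gripper_width: 9.4
```

Emit:
send_rows(offset=[[0,0,0],[0,0,0],[0,0,0],[0,0,-0.8],[0,0,-0.8],[0.8,0,-0.8],[1,0,0],[1,0,0],[1,0,0],[0.5,0,0],[0,0,0]], yaw=[0,0,0,0,0,0,0,0,0,0,0], grip=1)

```text
t: 24.52
tcp_pos: [493.7, 312.2, 200.2]
tcp_rot: [0.74, 0.672, -0.0, -0.0]
force: [-0.5, -0.7, 0.0]
gripper_width: 85.4
```

```bash
python3 - <<'E'
from h import *
snap("top","top9",(190,170,290,270),6)
snap("side","side9",(180,100,300,220),5)
im=cv2.imread("pics/top9.png").astype(int)
p=[515.9,181.9,-.097]
for z in(133,125,121):
  q=W(p,[-35,0,z]);print(z,((proj("top",q)-[190,170])*6).round(1),((proj("side",q)-[180,100])*5).round(1))
E
```

```text
133 [316.2 354.1] [225.2 388.2]
125 [316.8 354.4] [225.9 400.8]
121 [317.1 354.6] [226.3 407. ]
```

View pics/top9z.png

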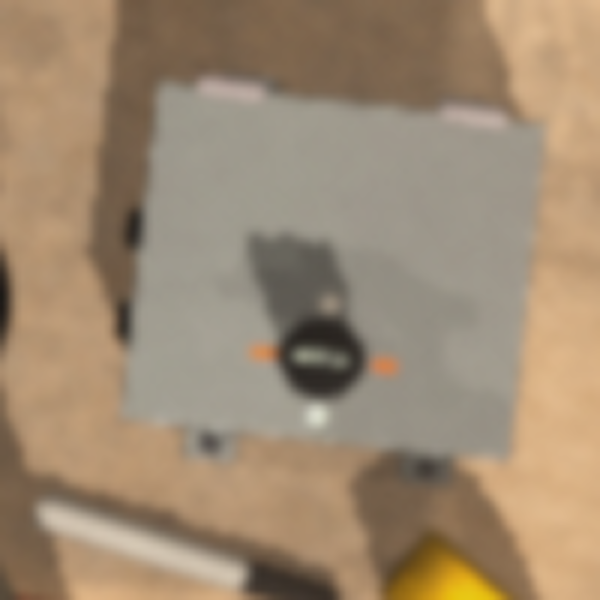

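View pics/side9z.png

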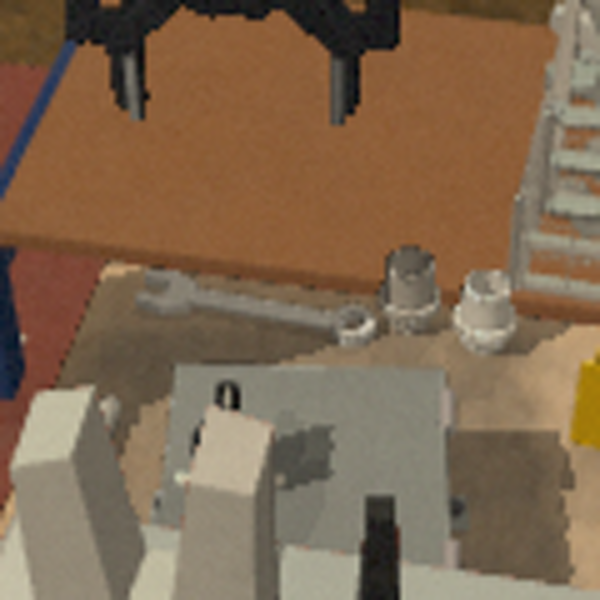

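View pics/top9.png

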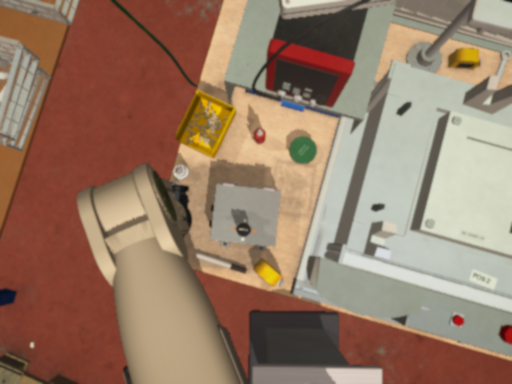

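```bash
python3 - <<'E'
from h import *
p=[515.9,181.9,-.097]
for z in(133,129,125,122):
  print(z,[((proj("side",W(p,[-35+a,17,z]))-[180,100])*5).round(1).tolist() for a in(-5,5)])
print("check out state, wing x turn .23: ",[((proj("side",W(p,[-35+17*np.cos(.23)*s,-17*np.sin(.23)*s,133]))-[180,100])*5).round(1).tolist() for s in(-1,1)])
from station import status
s=status.observe();print(s["t"],np.round(s["force"],2))
E
```

```text
133 [[216.5, 361.0], [238.7, 361.4]]
129 [[216.9, 367.3], [239.1, 367.7]]
125 [[217.3, 373.6], [239.4, 374.0]]
122 [[217.6, 378.3], [239.6, 378.7]]
check out state, wing x turn .23:  [[188.5, 381.3], [262.1, 395.2]]
24.625 [-0.28  0.01 -1.73]
```

```bash
python3 -c "
from station import job
print(job.close_job())"
```

```text
the job is handed in; nothing more can be done
None
```

The cover is shut and the stud is locked at the orange marks. I handed the job in at about 24.6 s, with the gripper clear of everything.

- **Cover:** I pushed it shut 50 mm to one side of centre. The fingertips stopped at 75 mm above the bench, with up to 21 N of force at the end.
- **First press, too firm:** with the wing at the white marks, the wrist force reached 23.9 N. About 18 N of that was on the buffer, within the 20 N damage limit but above the 5–10 N that is right.
- **Was it the buffer or the rim:** I couldn't tell from that press. I backed off, turned the stud about 13° clockwise as a test, let go and looked. Then I re-gripped with the fingertips touching the flange, so its depth was known, and turned it back to the white marks.
- **Second press and turn:** it met the buffer softly at about 12 mm. I held it there at 10–14 N total, roughly 5–8 N on the buffer, and turned it to 1.570 rad with almost no resistance. It then sprang back into its notch.

**Last checks:** after I let go, the pictures show the cover flat and the wing between the orange bars. The stud stands roughly 9–11 mm lower than when it is out; this comes from its shadow and the side view, so it is only good to a few mm. It is a little more than the 7–10 mm I would expect from a 12 mm press and a 2–5 mm spring-back. I compared the bin, bottle, tin and tape measure by eye in the top pictures, and they are where they started.

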